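# Close the specimen tub

## Task

Take the spatula out of the open specimen tub and stand it, steel stem down, in the steel rinse beaker. Then put the tub's own lid (the large one) on the tub and press it down until it sits fully home and level all round. Do not knock over the tub or the beaker, and leave the other things on the bench where they are.

Things in the scene. Friction and masses are not known exactly. Their poses are not given: they have to be found in the camera images.
- tub: white round open plastic tub, loose, 0.5 kg: 90 mm outside diameter, 85 mm tall to the hard rim, mouth 76 mm inside diameter, floor 6 mm thick. Origin: centre of its underside, z up. A sleeve in the middle of its floor (bore 11 mm, top 50 mm above the underside) holds the spatula upright. The lid's push-in seal stands on its rim (see tub_rim).
- tub_rim (a point): centre of the mouth at hard rim height, 85 mm above the tub's underside. A dark rubber seal ring (77 to 88 mm diameter, four quarter arcs) stands 6 mm proud of the rim. Each arc sinks straight into the rim when pushed with about 3.5 N and stays down: about 14 N on the lid's middle sinks all; an off-centre push sinks one side first.
- lid: the tub's lid, about 60 g, lying right way up: white disc 94 mm diameter, 6 mm thick; plug below it 70 mm diameter, 8 mm deep; round black knob on top 24 mm diameter, 35 mm tall. Origin: centre of the plug's underside, z up; disc top at 14 mm, knob top at 49 mm. Loose on the proud seal the origin is 83 mm above the tub's underside, fully home 77 mm.
- spatula: spatula 160 mm long, 45 g: round steel stem 8 mm diameter, the lower 75 mm, then a black handle 85 mm long, section 12 mm (its x) by 9 mm (its y). Origin: lower end of the stem, which is narrowed on one side; z towards the handle. Starts upright in the tub's sleeve, its end on the tub's floor 6 mm above the underside, leaning up to 0.07 rad.
- beaker: open round stainless steel rinse beaker, loose, 0.35 kg, 60 mm outside diameter (64 mm at the lip), 100 mm tall, inside diameter 54 mm, floor 5 mm thick, empty. Origin: centre of its underside, z up. The spatula, let go in it, stays standing or leans against the lip.
- small_lid: bystander: small white lid of another jar, 58 mm diameter, with a small black knob, 30 mm tall overall. Origin: centre of its underside.
- petri_dish: bystander: closed glass dish, 64 mm diameter, 17 mm tall. Origin: centre of its underside.
- sample_jar: bystander: closed jar with a black cap, 48 mm diameter, 60 mm tall. Origin: centre of its underside.
- dropper_bottle: bystander: amber glass bottle with a black cap, 32 mm diameter, 75 mm tall. Origin: centre of its underside.
- tweezers: bystander: steel tweezers lying flat, 130 mm long along x, 8 mm high. Origin: middle, underside.
- slide_box: bystander: black plastic box of slides, 32 by 90 by 30 mm high. Origin: centre of its underside.
Not all that is in view belongs to the job. Leave any green or pink look-alike of the lid alone. Leave any orange look-alike of the beaker alone.

How it is judged:
By the outcome, as a careful person would: the job done as asked, in the order asked, and still so for the second after the job is handed in, with the robot touching nothing.
It also fails if it takes over 72 s, if anything falls off the work surface, if the arm or the gripper's body presses on something with over 40 N, if the wrist force passes 120 N, or if a joint passes its speed limit or range.

## Robot

A 7-joint arm with a two-finger parallel gripper is mounted at the origin on the work surface. World frame = base frame: x ahead of the robot, y to its left, z up, the work surface at z = 0. Lengths are in mm, angles in degrees, forces in N, time in s.
With the tool pointing down it reaches from about 400 to 850 mm from the base axis. Payload 4.5 kg.
Tool frame: the origin (TCP) lies at the very end of the fingers, on their centre line; the grasp point (between the pads) lies behind it (grip_point_offset is the z of the grasp point in the tool frame, in mm); z points along the fingers, y is the direction in which the jaws open and shut (so a half turn about z gives the same grasp; the last joint's range is limited). The gripper opens to 85 mm and grips with 20 to 120 N. Pads are 22 mm wide; open, the fingers measure 114 mm over their backs; the gripper's body (76 mm by 85 mm) begins 54 mm behind the grasp point. The pads swing forward as they close: fully open they stand 13 mm farther back than shut.
Start: joints at [-65.672, 39.483, -11.15, 89.685, 9.013, 51.709, -12.324], TCP at [238.063, 577.91, 231.317] pointing down, gripper open.
Joint ranges: [-172.22, 172.22], [-26.19, 119.32], [-84.43, 86.54], [7.71, 146.69], [-57.33, 237.33], [2.42, 119.75], [-152.13, 152.13]. Speed limits (degrees/s): [147.25, 147.25, 180, 180, 180, 180, 180].

## Interface

Orientations are given as a 3x3 rotation matrix whose columns are the frame's x, y, z axes.
In Python, from cell import read_state, camera, camera_info, hand_in, grip_point_offset gives the robot as it stands.
- The arm moves only by the tool drive_tool, never from a script. Its argument "steps" is a list of rows, each a list of 7 numbers: the shift along the tool's x, y, z in m, then the turn, a rotation vector about the tool's x, y, z in degrees, then the closure, from 0 (fully open) to 1 (shut). A call has 1 to 8 rows; each row is the pose to reach, as a shift and turn from the pose commanded when the call began, along the tool's axes at that moment; what a row does not reach only later rows make up. A row lasts 1/8 s, in which the tool goes at most 62.5 mm and 10.7 degrees, less where a joint would pass 70% of its speed; a pose out of reach is approached as far as the arm can. A call with a gripper value outside its range is refused whole. The fingers move at their own pace and stop on an object; "squeeze" is the grip in N (left out, the last holds). Time passes only in rows, so rows that repeat a pose let the fingers close. It gives the time, the measured TCP pose, the force and the opening at its end, in the units of the state.
- read_state(): the state, without advancing time (a new reading comes with each control period).
- camera(name): name is "side" or "top" or "wrist"; returns (picture, depth): 384x512x3 uint8, red, green, blue; 384x512 float32, mm along the optical axis (not along the pixel's ray), 0 where there is no reading.
- camera_info(name): a dict with "fovy" (degrees; the focal length in pixels is half the picture's height over the tangent of half this angle, whatever the lens; pixels are square), "cx", "cy" (the principal point, pixels), "R" (3x3) and "t" (3): a world point X has camera coordinates R X + t; the wrist camera has in their place "mount" (4x4, takes a point from camera to tool coordinates, whose origin is the TCP and whose axes are the flange's). Camera axes: x right, y down, z forward; pixel columns grow to the right and rows downward; lengths in mm; the calibration is good to about 2 mm. A picture is of the moment at which its call begins: read the wrist's pose just before it. camera_info takes no time and is no camera call.
- hand_in(): hands the job in, once; it reports no verdict.
The state is a dict: "time": time; "joints": joint angles; "joint_vel": joint speeds; "joint_efforts": joint torques, N m; "eef_pos": TCP position; "orientation": TCP orientation; "ft_force": force on the tool from outside, world axes, zero at the start; "torque": the same for the moment, N m; "grip_width": opening from 0.0 (shut) to 1.0 (fully open).
Only numpy, scipy, OpenCV 4.12 (cv2) and the standard library are available. Lean on these libraries where they do the work, as an engineer would, in place of code of your own. Each camera call takes 0.05 s, during which the arm holds its last target. There are 200 camera calls.

## Working session

There is one attempt and no reset: what is moved stays moved. The work goes in short steps, Python scripts to look and compute and a tool call to move; the robot and the scene stay as the last step left them, time stands still between calls to the robot, and variables do not carry over. Pictures are saved under pics/ and viewed, about 8 in all and at most 12, crops included, and the job is handed in when it is done.

Besides the shell and the picture viewer there is one more tool, called after "Request:" as name(argument=value, ...), one argument or row to a line, values as JSON. drive_tool: Moves the arm, as the interface text tells. Its arguments: {"type":"object","properties":{"steps":{"type":"array","items":{"type":"array","items":{"type":"number"}}},"squeeze":{"type":"number"}},"required":["steps"]}

```bash
mkdir -p pics; cat > h.py <<'E'
import numpy as np, cv2
from cell import read_state, camera, camera_info, hand_in, grip_point_offset
def f(ci): return 192/np.tan(np.radians(ci["fovy"]/2))
def shot(name,fn):
    s=read_state(); p,d=camera(name); cv2.imwrite(f"pics/{fn}.png",p[:,:,::-1]); np.savez(f"pics/{fn}.npz",p=p,d=d,pos=s["eef_pos"],R=s["orientation"],name=name)
    return p,d
def world(fn,u,v,depth=None,z=None):
    a=np.load(f"pics/{fn}.npz"); n=str(a["name"]); ci=camera_info(n); F=f(ci)
    ray=np.array([(u-ci["cx"])/F,(v-ci["cy"])/F,1.])
    if n=="wrist":
        M=np.array(ci["mount"]); R=a["R"]@M[:3,:3]; o=a["R"]@M[:3,3]+a["pos"]
    else:
        R=np.array(ci["R"]).T; o=-R@np.array(ci["t"])
    r=R@ray
    if z is not None: return o+r*(z-o[2])/r[2]
    if depth is None: depth=a["d"][int(round(v)),int(round(u))]
    return o+r*depth
def pix(fn,X):
    a=np.load(f"pics/{fn}.npz"); n=str(a["name"]); ci=camera_info(n); F=f(ci); X=np.array(X,float)
    if n=="wrist":
        M=np.array(ci["mount"]); c=M[:3,:3].T@(a["R"].T@(X-a["pos"])-M[:3,3])
    else: c=np.array(ci["R"])@X+np.array(ci["t"])
    return F*c[0]/c[2]+ci["cx"],F*c[1]/c[2]+ci["cy"]
E
python3 - <<'E'
from h import *
print(grip_point_offset); s=read_state(); print(s)
for n in("top","side"): shot(n,n+"0"); print(camera_info(n))
print(camera_info("wrist"))
a=cv2.imread("pics/top0.png");b=cv2.imread("pics/side0.png")
cv2.imwrite("pics/t0.png",cv2.resize(a,(800,600)));cv2.imwrite("pics/s0.png",cv2.resize(b,(800,600)))
E
```

```text
-18.700000000000003
{'time': 0.0, 'joints': array([-65.67000476,  39.5332373 , -11.14348977,  89.74683734,
         9.01223981,  51.71077105, -12.32434008]), 'joint_vel': array([-0.0312657 ,  0.05660563,  0.11131845, -0.03160275, -0.07362157,
        0.01795753,  0.02630258]), 'joint_efforts': array([-2.62932499e-04, -5.39611995e+01, -1.26596075e+00, -1.58541816e+01,
        9.22887266e-03,  9.57525917e-03,  2.41923601e-06]), 'eef_pos': array([237.90542548, 577.21982205, 230.47374412]), 'orientation': array([[-9.24615127e-01,  3.80902257e-01, -5.81570223e-04],
       [ 3.80902670e-01,  9.24613363e-01, -1.81259406e-03],
       [-1.52693569e-04, -1.89747354e-03, -9.99998188e-01]]), 'ft_force': array([0.55441399, 0.50256922, 0.39492201]), 'torque': array([-0.00699713, -0.02205427, -0.00794306]), 'grip_width': 1.0022994561775984}
{'fovy': 47.67644241779881, 'cx': 250.0259418641134, 'cy': 194.69856695026027, 'R': array([[ 0.00276012, -0.999981  ,  0.0055127 ],
       [-0.97734882, -0.00386416, -0.21159951],
       [ 0.21161679, -0.00480379, -0.97734091]]), 't': array([ -35.69225983,  575.48667053, 1155.24293686])}
{'fovy': 51.585110033772914, 'cx': 254.92084326986424, 'cy': 191.14092515547858, 'R': array([[ 8.35049497e-01, -5.50174481e-01, -6.14157799e-04],
       [-3.82556026e-01, -5.79836842e-01, -7.19333110e-01],
       [ 3.95402609e-01,  6.00913702e-01, -6.94665027e-01]]), 't': array([-475.56337404,  260.66195457,  934.95195508])}
{'fovy': 64.46172889895259, 'cx': 254.21615014632673, 'cy': 183.0106704651883, 'mount': array([[-5.98423464e-05, -9.58495848e-01, -2.85106483e-01,
         7.26842874e+01],
       [ 9.99999739e-01, -2.62688704e-04,  6.73235132e-04,
         2.88754350e-01],
       [-7.20187331e-04, -2.85106368e-01,  9.58495613e-01,
        -1.40791984e+02],
       [ 0.00000000e+00,  0.00000000e+00,  0.00000000e+00,
         1.00000000e+00]])}
```

View pics/t0.png

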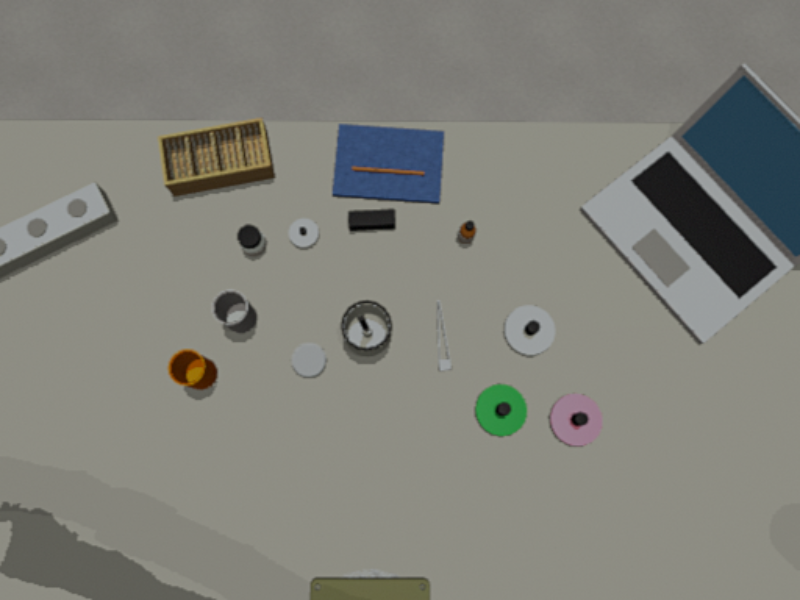

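View pics/s0.png

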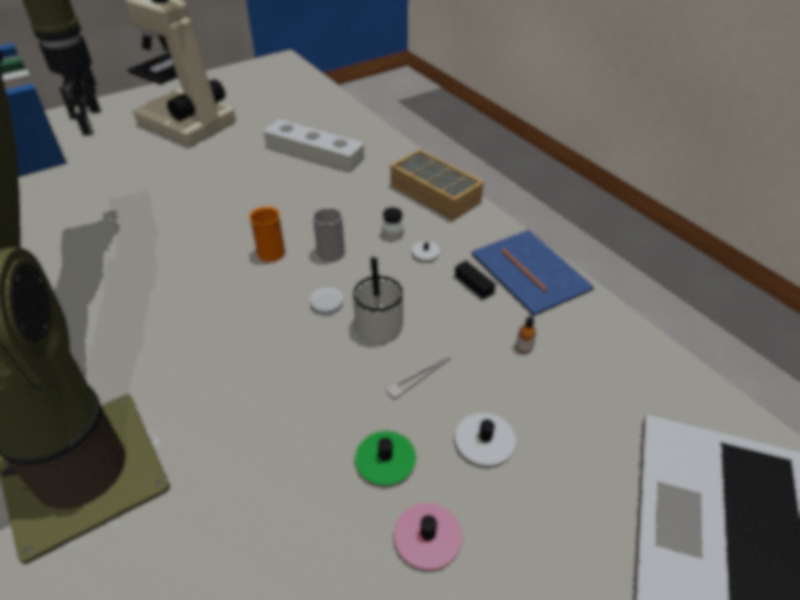

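The top view shows the tub with the spatula at (367,327) and the grey beaker at (233,308), with the orange look-alike at (192,368). There are four lid candidates:
- white large, at (530,330)
- white small, at (303,232)
- green, at (501,410)
- pink, at (577,420)

The white large one fits "the tub's own lid": white, about 94 mm across, with a tall knob. I'll measure with depth and confirm in a crop.

```bash
cat >> h.py <<'E'
def cloud(fn):
    a=np.load(f"pics/{fn}.npz"); d=a["d"]; v,u=np.nonzero(d>0)
    n=str(a["name"]); ci=camera_info(n); F=f(ci)
    c=np.stack([(u-ci["cx"])/F,(v-ci["cy"])/F,np.ones(len(u))],1)*d[v,u][:,None]
    if n=="wrist":
        M=np.array(ci["mount"]); return ((c@M[:3,:3].T+M[:3,3])@a["R"].T+a["pos"]),a["p"][v,u]
    return (c-np.array(ci["t"]))@np.array(ci["R"]),a["p"][v,u]
def near(P,x,y,r,z0,z1): return P[(np.hypot(P[:,0]-x,P[:,1]-y)<r)&(P[:,2]>z0)&(P[:,2]<z1)]
def circ(Q,R):
    from scipy.optimize import least_squares
    return least_squares(lambda c:np.hypot(Q[:,0]-c[0],Q[:,1]-c[1])-R,Q[:,:2].mean(0),loss="soft_l1").x
E
python3 - <<'E'
from h import *
k=.64
for nm,u,v,z in(("tub",367,327,91),("lid",530,330,14),("small",303,232,10),("beaker",232,306,100),("green",501,410,14),("petri",309,360,17),("jar",250,237,60),("tweez",442,335,5),("bottle",468,232,60),("box",372,220,30),("orange",187,367,100)):
    X=world("top0",u*k,v*k,z=z); print(nm,X.round(),np.hypot(X[0],X[1]).round())
for fn in("top0","side0"):
    P,_=cloud(fn)
    for nm,u,v,z,r,z0,z1 in(("tub",367,327,91,60,78,100),("lid",530,330,14,60,8,20),("knob",530,330,14,60,38,60),("beaker",232,306,100,45,85,110),("hand",367,327,91,60,110,180)):
        X=world("top0",u*k,v*k,z=z); Q=near(P,X[0],X[1],r,z0,z1)
        if len(Q)>3: print(fn,nm,len(Q),Q.mean(0).round(),Q.min(0).round(),Q.max(0).round(),((Q.max(0)+Q.min(0))/2).round())
a=cv2.imread("pics/top0.png")[130:250,120:370]
cv2.imwrite("pics/c0.png",cv2.resize(a,(800,384),interpolation=cv2.INTER_CUBIC))
E
```

```text
tub [529.   7.  91.] 529.0
lid [ 538. -292.   14.] 612.0
small [727. 134.  10.] 740.0
beaker [563. 241. 100.] 613.0
green [ 391. -234.   14.] 456.0
petri [480. 115.  17.] 494.0
jar [701. 224.  60.] 736.0
tweez [ 530. -130.    5.] 545.0
bottle [ 712. -176.   60.] 734.0
box [745.   2.  30.] 745.0
orange [457. 312. 100.] 553.0
top0 tub 268 [534.   9.  88.] [489. -34.  78.] [577.  51.  99.] [533.   9.  89.]
top0 lid 719 [ 539. -291.   14.] [ 495. -339.    8.] [ 587. -245.   20.] [ 541. -292.   14.]
top0 knob 58 [ 539. -291.   47.] [ 529. -301.   38.] [ 551. -280.   55.] [ 540. -291.   46.]
top0 beaker 160 [565. 248.  96.] [532. 214.  85.] [594. 275. 105.] [563. 245.  95.]
top0 hand 33 [529.  13. 151.] [526.   6. 114.] [537.  20. 167.] [531.  13. 140.]
side0 tub 341 [528.   4.  87.] [485. -37.  78.] [573.  54. 100.] [529.   9.  89.]
side0 lid 900 [ 533. -296.   14.] [ 489. -339.    8.] [ 583. -245.   20.] [ 536. -292.   14.]
side0 knob 88 [ 534. -294.   47.] [ 524. -304.   38.] [ 546. -282.   52.] [ 535. -293.   45.]
side0 beaker 162 [559. 246.  94.] [528. 212.  85.] [589. 276. 104.] [559. 244.  95.]
side0 hand 93 [526.  11. 141.] [520.   4. 111.] [535.  20. 167.] [528.  12. 139.]
```

View pics/c0.png

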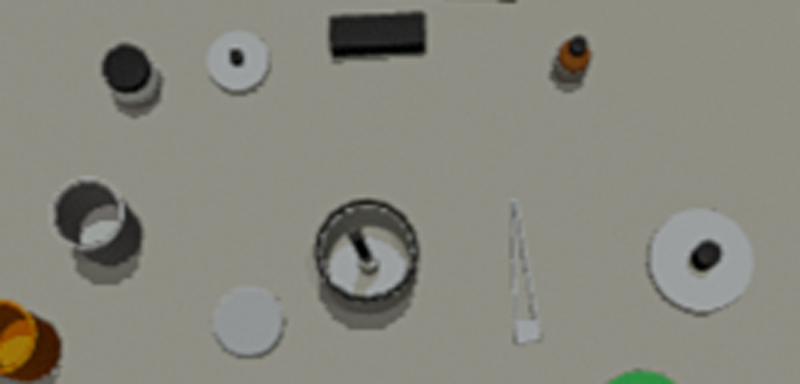

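The crop confirms it. The large white lid at (700,258) has a plain white disc about 100 px wide and the tall knob, while the small lid at (238,62) is about 62 px wide. The tub is at (367,250) and the grey beaker at (90,215). Moving above the tub for a close look.

Request:
drive_tool(
  steps=[
    [-0.243,-0.208,-0.04,0,0,0,0],
    [-0.487,-0.416,-0.04,0,0,0,0],
    [-0.487,-0.416,-0.04,0,0,0,0],
    [-0.487,-0.416,-0.04,0,0,0,0],
    [-0.487,-0.416,-0.04,0,0,0,0],
    [-0.487,-0.416,-0.04,0,0,0,0],
    [-0.487,-0.416,-0.04,0,0,0,0],
    [-0.487,-0.416,-0.04,0,0,0,0],
  ],
)

```text
time: 1.1
eef_pos: [465.9, 131.9, 263.4]
orientation: [[-0.925, 0.381, -0.0], [0.381, 0.925, 0.0], [0.0, 0.0, -1.0]]
ft_force: [1.0, 0.2, 0.5]
grip_width: 1.001
```

Request:
drive_tool(
  steps=[
    [0,0,0,0,0,0,0],
    [0,0,0,0,0,0,0],
    [0,0,0,0,0,0,0],
  ],
)

```text
time: 1.48
eef_pos: [464.5, 135.7, 263.3]
orientation: [[-0.926, 0.378, -0.001], [0.378, 0.926, 0.001], [0.001, 0.001, -1.0]]
ft_force: [0.2, 0.3, 0.6]
grip_width: 0.999
```

Request:
drive_tool(
  steps=[
    [-0.05,-0.045,0,0,0,0,0],
    [-0.109,-0.094,0,0,0,0,0],
    [-0.109,-0.094,0,0,0,0,0],
    [-0.109,-0.094,0,0,0,0,0],
    [-0.109,-0.094,0,0,0,0,0],
  ],
)

```text
time: 2.1
eef_pos: [529.4, 8.5, 263.3]
orientation: [[-0.926, 0.377, -0.001], [0.377, 0.926, 0.002], [0.001, 0.001, -1.0]]
ft_force: [-0.6, 0.2, -0.3]
grip_width: 1.001
```

```bash
python3 - <<'E'
from h import *
shot("wrist","w1"); s=read_state(); print(s["eef_pos"])
P,_=cloud("w1")
for z0,z1,r in((88,95,60),(110,125,40),(125,140,40),(140,155,40),(155,175,40)):
    Q=near(P,530,8,r,z0,z1)
    if len(Q)>3: print(z0,len(Q),Q.mean(0).round(1),Q.min(0).round(1),Q.max(0).round(1))
Q=near(P,530,8,60,86,94); print(circ(Q,41.2))
cv2.imwrite("pics/w1b.png",cv2.resize(cv2.imread("pics/w1.png"),(800,600)))
E
```

```text
[529.46102924   8.39387669 263.42005088]
88 1045 [531.2   9.5  89.4] [488.1 -35.1  88. ] [576.9  53.   94.9]
110 42 [526.6  14.1 117. ] [524.5   7.4 110.3] [530.7  19.9 124.7]
125 52 [526.4  14.2 132.6] [524.    7.4 125.2] [531.   20.4 139.9]
140 61 [526.2  15.  147.8] [523.8   7.4 140.2] [531.1  21.2 154.6]
155 177 [528.6  15.  163. ] [523.6   8.6 155.1] [535.1  21.6 165.7]
[531.98890816   8.92008481]
```

View pics/w1b.png

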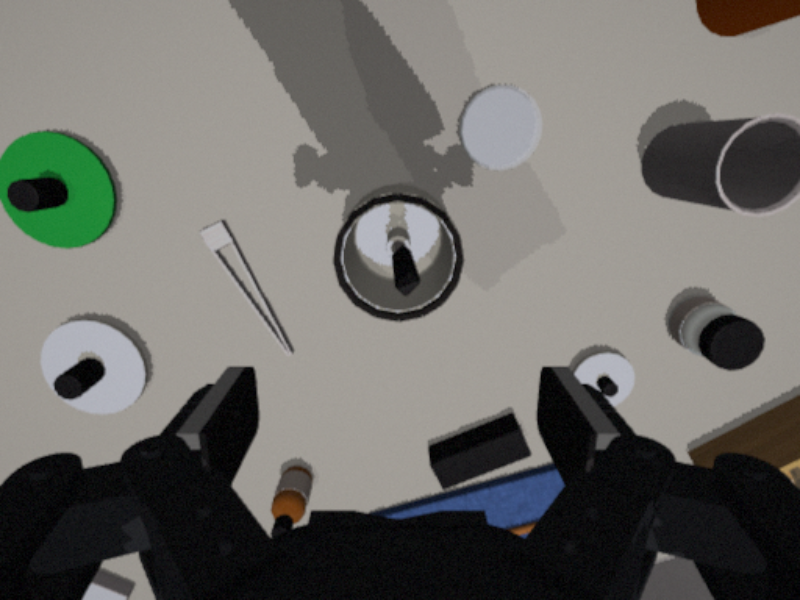

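The wrist view shows the tub's dark seal ring centred at (398,257), the handle top at (404,280) and the beaker lip at (765,165). Next I need the handle's turn, from its top face.

```bash
python3 - <<'E'
from h import *
P,_=cloud("w1")
Q=near(P,528,15,20,163,175); print(len(Q),cv2.minAreaRect(Q[:,:2].astype(np.float32)))
im=cv2.imread("pics/w1.png")[150:200,235:285]
cv2.imwrite("pics/w1c.png",cv2.resize(im,(600,600),interpolation=cv2.INTER_CUBIC)*2)
X=near(P,561,245,45,90,108); print(len(X),X.min(0),X.max(0),circ(X,30))
E
```

```text
121 ((529.2717895507812, 15.023941993713379), (8.519481658935547, 11.464523315429688), 22.99087905883789)
941 [530.29457578 213.44822854  90.03796115] [593.28729528 272.36439405 100.53427179] [561.16004613 244.78466202]
```

View pics/w1c.png

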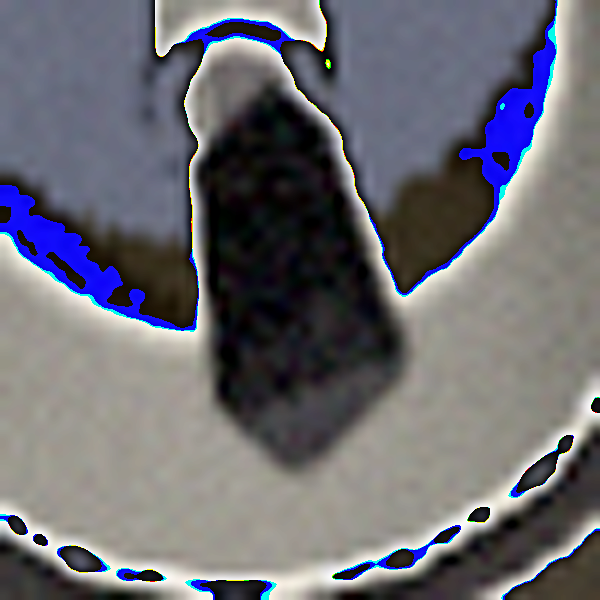

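Both methods agree. The handle's short (9 mm) side lies at 23° in world and its top is at (529,15). I'll turn +45° about tool z and descend.

Request:
drive_tool(
  steps=[
    [0.002,0.005,0.02,0,0,10,0.3],
    [0.002,0.005,0.04,0,0,20,0.3],
    [0.002,0.005,0.06,0,0,30,0.3],
    [0.002,0.005,0.07,0,0,40,0.3],
    [0.002,0.005,0.08,0,0,45,0.3],
    [0.002,0.005,0.08,0,0,45,0.3],
    [0.002,0.005,0.08,0,0,45,0.3],
  ],
)

```text
time: 3.02
eef_pos: [530.4, 12.0, 183.8]
orientation: [[-0.387, 0.922, 0.0], [0.922, 0.387, 0.001], [0.0, 0.001, -1.0]]
ft_force: [0.7, -1.0, -0.5]
grip_width: 0.7
```

Request:
drive_tool(
  steps=[
    [0,0,0.02,0,0,0,0.3],
    [0,0,0.04,0,0,0,0.3],
    [0,0,0.06,0,0,0,0.3],
    [0,0,0.073,0,0,0,0.3],
    [0,0,0.073,0,0,0,0.3],
  ],
)

```text
time: 3.65
eef_pos: [530.0, 11.0, 110.0]
orientation: [[-0.385, 0.923, -0.001], [0.923, 0.385, 0.0], [0.001, -0.001, -1.0]]
ft_force: [-0.6, -0.9, -0.3]
grip_width: 0.697
```

Request:
drive_tool(
  steps=[
    [0.002,0,0,0,0,0,0.6],
    [0.002,0,0,0,0,0,0.8],
    [0.002,0,0,0,0,0,1],
    [0.002,0,0,0,0,0,1],
    [0.002,0,0,0,0,0,1],
    [0.002,0,0,0,0,0,1],
  ],
  squeeze=40,
)

```text
time: 4.4
eef_pos: [530.1, 12.7, 110.7]
orientation: [[-0.384, 0.923, 0.001], [0.923, 0.384, 0.0], [-0.0, 0.001, -1.0]]
ft_force: [0.6, 0.1, 3.4]
grip_width: 0.097
```

Request:
drive_tool(
  steps=[
    [0,0,-0.015,0,0,0,1],
    [0,0,-0.03,0,0,0,1],
    [0,0,-0.06,0,0,0,1],
    [0,0,-0.09,0,0,0,1],
    [0,0,-0.12,0,0,0,1],
    [0,0,-0.13,0,0,0,1],
    [0,0,-0.13,0,0,0,1],
  ],
)

```text
time: 5.28
eef_pos: [529.5, 12.7, 240.9]
orientation: [[-0.384, 0.923, 0.001], [0.923, 0.384, 0.0], [-0.0, 0.001, -1.0]]
ft_force: [0.4, 0.6, -0.4]
grip_width: 0.1
```

```bash
python3 - <<'E'
from h import *
s=read_state();print(s["eef_pos"],s["ft_force"],s["grip_width"])
shot("side","s2"); shot("wrist","w2")
a=cv2.resize(cv2.imread("pics/s2.png")[100:250,130:330],(400,300));b=cv2.resize(cv2.imread("pics/w2.png"),(400,300))
cv2.imwrite("pics/m2.png",np.hstack([a,b]))
P,_=cloud("s2")
g=s["eef_pos"]
for z0 in range(125,250,12):
    Q=near(P,g[0],g[1],30,z0,z0+12)
    if len(Q): print(z0,len(Q),Q.mean(0).round(1))
E
```

```text
[529.53099791  12.69526186 240.86895199] [ 0.38451367  0.55139853 -0.38924366] 0.09998596923827684
125 1 [530.8   8.3 136.6]
137 6 [528.5   6.8 143.5]
149 12 [527.5   7.  154.9]
161 9 [527.7   6.9 166.9]
173 13 [528.5   7.1 178.8]
185 13 [526.8   8.2 191.4]
197 11 [526.7   8.6 203.9]
209 17 [527.2   8.9 215.4]
221 24 [526.2   9.1 226.4]
233 20 [527.8   6.9 239.5]
245 44 [525.2   5.6 251.3]
```

View pics/m2.png

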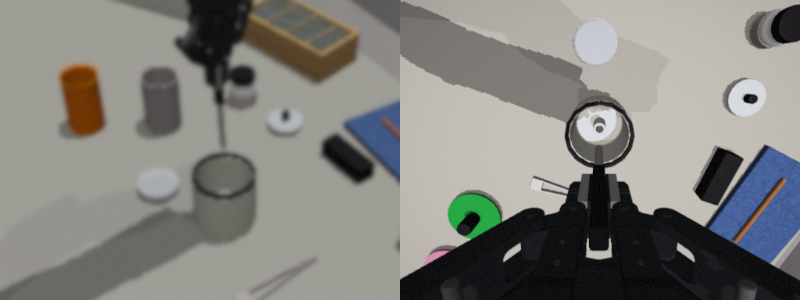

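Spatula held and clear; the tub stayed upright. In the left panel its stem end is at (222,145), free above the tub, about z = 137. Moving over the beaker.

Request:
drive_tool(
  steps=[
    [0.04,0.023,0,0,0,0,1],
    [0.08,0.046,0,0,0,0,1],
    [0.12,0.069,0,0,0,0,1],
    [0.16,0.092,0,0,0,0,1],
    [0.19,0.109,0,0,0,0,1],
    [0.207,0.119,0,0,0,0,1],
    [0.207,0.119,0,0,0,0,1],
    [0.207,0.119,0,0,0,0,1],
  ],
)

```text
time: 6.38
eef_pos: [560.0, 246.9, 240.0]
orientation: [[-0.382, 0.924, -0.001], [0.924, 0.382, -0.002], [-0.002, -0.002, -1.0]]
ft_force: [0.1, 0.6, -0.9]
grip_width: 0.098
```

```bash
python3 - <<'E'
from h import *
shot("side","s3"); shot("top","t3"); s=read_state();print(s["eef_pos"])
for fn in("s3","t3"):
    P,_=cloud(fn); g=s["eef_pos"]
    for z0 in (125,150,175):
        Q=near(P,g[0],g[1],25,z0,z0+25)
        if len(Q): print(fn,z0,len(Q),Q.mean(0).round(1))
    X=near(P,561,245,45,90,108); print(X.min(0).round(),X.max(0).round())
E
```

```text
[560.14336879 247.06851584 240.37641671]
s3 125 11 [558.7 240.6 143.5]
s3 150 18 [558.2 241.  163.2]
s3 175 21 [558.  242.2 188. ]
[527. 213.  90.] [590. 277. 102.]
t3 125 4 [562.4 240.2 141.7]
t3 150 12 [561.8 240.8 161.2]
t3 175 12 [561.8 242.1 187.7]
[532. 215.  90.] [594. 275. 104.]
```

Stem end is at about (560,242) and the beaker centre at about (561,245), well inside the bore. Lowering.

Request:
drive_tool(
  steps=[
    [0.002,0,0.025,0,0,0,1],
    [0.002,0,0.05,0,0,0,1],
    [0.002,0,0.075,0,0,0,1],
    [0.002,0,0.1,0,0,0,1],
    [0.002,0,0.115,0,0,0,1],
    [0.002,0,0.125,0,0,0,1],
    [0.002,0,0.128,0,0,0,1],
    [0.002,0,0.128,0,0,0,1],
  ],
)

```text
time: 7.48
eef_pos: [559.5, 251.4, 112.9]
orientation: [[-0.384, 0.923, 0.001], [0.923, 0.384, 0.0], [0.0, 0.001, -1.0]]
ft_force: [0.4, -0.3, 0.0]
grip_width: 0.101
```

```bash
python3 - <<'E'
from h import *
s=read_state();print(s["eef_pos"],s["ft_force"],s["grip_width"])
E
```

```text
[559.49030137 251.4413345  112.85094048] [ 0.43306873 -0.26814476  0.02329421] 0.10084565793823817
```

Request:
drive_tool(
  steps=[
    [0,0,0.003,0,0,0,1],
    [0,0,0.003,0,0,0,0.85],
    [0,0,0.003,0,0,0,0.7],
    [0,0,0.003,0,0,0,0.5],
    [0,0,0.003,0,0,0,0.3],
    [0,0,0.003,0,0,0,0.1],
    [0,0,0.003,0,0,0,0],
    [0,0,0.003,0,0,0,0],
  ],
)

```text
time: 8.48
eef_pos: [559.1, 251.3, 109.4]
orientation: [[-0.384, 0.923, -0.0], [0.923, 0.384, 0.0], [0.0, 0.0, -1.0]]
ft_force: [-0.3, -0.1, 0.5]
grip_width: 1.003
```

Request:
drive_tool(
  steps=[
    [0,0,-0.02,0,0,0,0],
    [0,0,-0.05,0,0,0,0],
    [0,0,-0.09,0,0,0,0],
    [0,0,-0.14,0,0,0,0],
    [0,0,-0.15,0,0,0,0],
    [0,0,-0.15,0,0,0,0],
  ],
)

```text
time: 9.22
eef_pos: [559.2, 251.4, 259.7]
orientation: [[-0.384, 0.923, 0.001], [0.923, 0.384, 0.001], [0.0, 0.001, -1.0]]
ft_force: [-0.7, 0.5, -1.3]
grip_width: 1.001
```

```bash
python3 - <<'E'
from h import *
s=read_state();print(s["eef_pos"],s["ft_force"],s["grip_width"])
shot("side","s4");shot("top","t4");shot("wrist","w4")
a=cv2.resize(cv2.imread("pics/s4.png")[100:250,130:330],(400,300));b=cv2.resize(cv2.imread("pics/w4.png"),(400,300))
cv2.imwrite("pics/m4.png",np.hstack([a,b]))
for fn in("w4","s4","t4"):
    P,_=cloud(fn)
    for x,y in((531,9),(561,245)):
        Q=near(P,x,y,55,84,94); print(fn,Q.min(0).round(),Q.max(0).round(),((Q.min(0)+Q.max(0))/2).round(1))
E
```

```text
[559.16047599 251.36082783 259.73087119] [-0.72109204  0.46741    -1.29246503] 1.0005877498751494
w4 [509.  20.  84.] [574.  53.  91.] [541.6  36.5  87.6]
w4 [535. 218.  84.] [589. 275.  94.] [561.9 246.4  89. ]
s4 [485. -37.  84.] [574.  54.  93.] [529.2   8.3  88.7]
s4 [529. 215.  84.] [588. 275.  94.] [558.4 244.7  89. ]
t4 [489. -34.  84.] [577.  51.  94.] [532.9   8.5  88.9]
t4 [534. 215.  84.] [591. 272.  94.] [562.1 243.8  89. ]
```

View pics/m4.png

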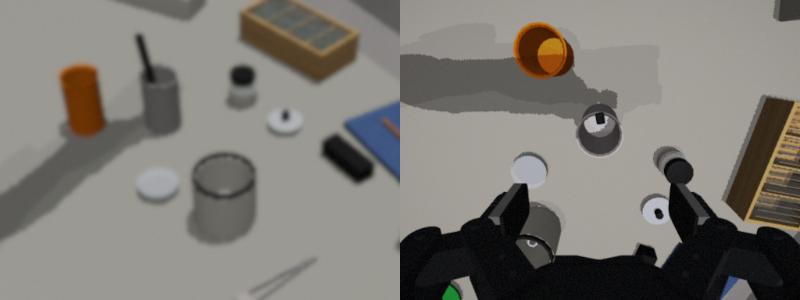

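The spatula stands in the steel beaker, leaning on the lip: left panel, handle (146,58), beaker (160,100). Tub and beaker are upright. Now to the lid.

Request:
drive_tool(
  steps=[
    [-0.055,-0.025,0,0,0,5,0],
    [-0.11,-0.051,0,0,0,12,0],
    [-0.165,-0.077,0,0,0,18,0],
    [-0.22,-0.102,0,0,0,24,0],
    [-0.275,-0.128,0,0,0,30,0],
    [-0.33,-0.153,0,0,0,36,0],
    [-0.385,-0.179,0,0,0,42,0],
    [-0.44,-0.204,0,0,0,45,0],
  ],
)

```text
time: 10.38
eef_pos: [539.0, -234.8, 257.9]
orientation: [[0.383, 0.924, -0.003], [0.924, -0.383, 0.001], [-0.0, -0.003, -1.0]]
ft_force: [1.5, 0.4, 0.7]
grip_width: 1.0
```

Request:
drive_tool(
  steps=[
    [0,0,0,0,0,0,0],
    [0,0,0,0,0,0,0],
    [0,0,0,0,0,0,0],
  ],
)

```text
time: 10.75
eef_pos: [540.2, -231.0, 258.6]
orientation: [[0.378, 0.926, -0.001], [0.926, -0.378, 0.002], [0.001, -0.002, -1.0]]
ft_force: [-0.3, 0.9, -0.5]
grip_width: 1.002
```

Request:
drive_tool(
  steps=[
    [-0.03,0.01,0.04,0,0,0,0],
    [-0.058,0.02,0.08,0,0,0,0],
    [-0.058,0.02,0.1,0,0,0,0],
    [-0.058,0.02,0.1,0,0,0,0],
    [-0.058,0.02,0.1,0,0,0,0],
  ],
)

```text
time: 11.38
eef_pos: [537.5, -293.4, 160.2]
orientation: [[0.379, 0.925, 0.002], [0.925, -0.379, 0.0], [0.001, 0.001, -1.0]]
ft_force: [0.7, -0.3, 0.1]
grip_width: 1.001
```

```bash
python3 - <<'E'
from h import *
shot("wrist","w5"); s=read_state();print(s["eef_pos"],s["joints"].round())
P,C=cloud("w5")
for z0,z1 in((10,18),(30,44),(44,55)):
    Q=near(P,537,-292,60,z0,z1); print(z0,len(Q),Q.mean(0).round(1),Q.min(0).round(1),Q.max(0).round(1))
Q=near(P,537,-292,30,46.5,55); print(cv2.minEnclosingCircle(Q[:,:2].astype(np.float32)))
E
```

```text
[ 537.59263286 -293.71241047  160.60155421] [ 19.  44.  10.  97. -11.  40.  12.]
10 6239 [ 539.  -290.    12.3] [ 491.7 -338.8   10. ] [ 584.5 -245.6   18. ]
30 86 [ 541.5 -284.    37.5] [ 529.1 -300.8   30.2] [ 549.6 -280.7   44. ]
44 550 [ 538.1 -291.8   47.1] [ 526.6 -303.5   44. ] [ 549.5 -280.8   49.6]
((537.96875, -292.23095703125), 11.622188568115234)
```

View pics/w5.png

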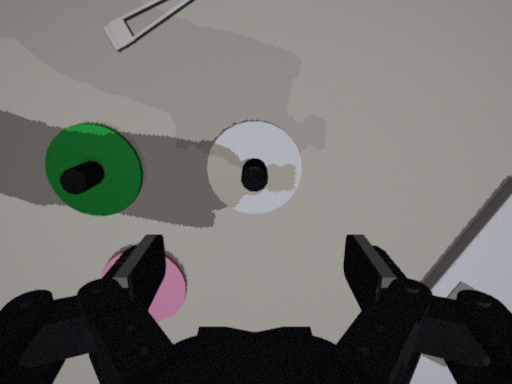

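The white lid is at (255,167) with its knob at (255,175), centred between the jaws. Green (95,170) and pink (158,285) are clear of them. Descending on the knob.

Request:
drive_tool(
  steps=[
    [0.0015,0,0.04,0,0,0,0],
    [0.0015,0,0.08,0,0,0,0],
    [0.0015,0,0.11,0,0,0,0.2],
    [0.0015,0,0.13,0,0,0,0.4],
    [0.0015,0,0.14,0,0,0,0.5],
    [0.0015,0,0.14,0,0,0,0.5],
    [0.0015,0,0.14,0,0,0,0.5],
  ],
)

```text
time: 12.3
eef_pos: [537.7, -293.6, 20.4]
orientation: [[0.381, 0.925, 0.002], [0.925, -0.381, -0.001], [-0.0, 0.002, -1.0]]
ft_force: [0.7, 0.3, -0.1]
grip_width: 0.496
```

Request:
drive_tool(
  steps=[
    [0,0,0,0,0,0,0.7],
    [0,0,0,0,0,0,0.9],
    [0,0,0,0,0,0,1],
    [0,0,0,0,0,0,1],
    [0,0,0,0,0,0,1],
  ],
  squeeze=60,
)

```text
time: 12.92
eef_pos: [537.6, -293.5, 20.5]
orientation: [[0.381, 0.925, 0.002], [0.925, -0.381, -0.001], [0.0, 0.002, -1.0]]
ft_force: [-1.3, 0.6, 6.0]
grip_width: 0.259
```

Request:
drive_tool(
  steps=[
    [0,0,-0.02,0,0,0,1],
    [0,0,-0.05,0,0,0,1],
    [0,0,-0.09,0,0,0,1],
    [0,0,-0.13,0,0,0,1],
    [0,0,-0.13,0,0,0,1],
  ],
)

```text
time: 13.55
eef_pos: [539.0, -294.6, 153.7]
orientation: [[0.381, 0.924, 0.007], [0.924, -0.381, -0.004], [-0.001, 0.008, -1.0]]
ft_force: [0.2, -0.5, -1.8]
grip_width: 0.259
```

Request:
drive_tool(
  steps=[
    [0.04,-0.018,-0.01,0,0,0,1],
    [0.085,-0.038,-0.01,0,0,0,1],
    [0.13,-0.058,-0.01,0,0,0,1],
    [0.175,-0.078,-0.01,0,0,0,1],
    [0.22,-0.098,-0.01,0,0,0,1],
    [0.255,-0.113,-0.01,0,0,0,1],
    [0.276,-0.123,-0.01,0,0,0,1],
    [0.276,-0.123,-0.01,0,0,0,1],
  ],
)

```text
time: 14.55
eef_pos: [527.6, 11.5, 159.0]
orientation: [[0.377, 0.926, -0.001], [0.926, -0.377, 0.001], [0.001, -0.002, -1.0]]
ft_force: [-0.1, 0.3, -0.7]
grip_width: 0.263
```

Request:
drive_tool(
  steps=[
    [0,0,0,0,0,0,1],
    [0,0,0,0,0,0,1],
  ],
)

```text
time: 14.8
eef_pos: [528.2, 7.2, 159.4]
orientation: [[0.383, 0.924, -0.0], [0.924, -0.383, -0.001], [-0.001, 0.0, -1.0]]
ft_force: [-0.4, -0.4, -0.9]
grip_width: 0.263
```

```bash
cat > lv.py <<'E'
from h import *
def lidcheck(fn,z):
    P,C=cloud(fn); Q=near(P,531,9,70,z-9,z+9); 
    for _ in range(4):
        A=np.c_[Q[:,:2]-[531,9],np.ones(len(Q))]; c=np.linalg.lstsq(A,Q[:,2],rcond=None)[0]; k=abs(A@c-Q[:,2])<2.5; Q=Q[k]
    h=cv2.convexHull(Q[:,:2].astype(np.float32))[:,0]
    # visible outer edge
    print(fn,len(Q),"plane z",c[2].round(1),"tilt",c[:2].round(4),"circ",circ(h,47).round(1),"min/max mid",((Q.min(0)+Q.max(0))/2).round(1),Q.min(0).round(),Q.max(0).round())
E
python3 - <<'E'
from lv import *
s=read_state();print(s["eef_pos"],s["orientation"].round(3).tolist())
for n in("wrist","side","top"): shot(n,n[0]+"6"); lidcheck(n[0]+"6",s["eef_pos"][2]-6)
P,_=cloud("s6");Q=near(P,531,9,55,84,94); print(len(Q),Q.min(0).round(),Q.max(0).round())
a=cv2.resize(cv2.imread("pics/s6.png")[100:250,130:330],(400,300));b=cv2.resize(cv2.imread("pics/w6.png"),(400,300))
cv2.imwrite("pics/m6.png",np.hstack([a,b]))
E
```

```text
[528.24834424   7.19102993 159.41540756] [[0.383, 0.924, -0.0], [0.924, -0.383, -0.001], [-0.001, 0.0, -1.0]]
w6 13827 plane z 151.1 tilt [-0.0008 -0.0006] circ [528.5   8.2] min/max mid [528.5   8.6 151.1] [482. -38. 149.] [575.  55. 154.]
s6 434 plane z 152.3 tilt [-0.0008  0.0034] circ [526.1   8. ] min/max mid [525.9   7.5 152.3] [479. -40. 150.] [572.  55. 155.]
t6 151 plane z 153.2 tilt [0.0358 0.003 ] circ [531.2  10.1] min/max mid [519.8 -16.8 152.5] [485. -36. 150.] [555.   2. 156.]
155 [486. -38.  84.] [572.  50.  94.]
```

View pics/m6.png

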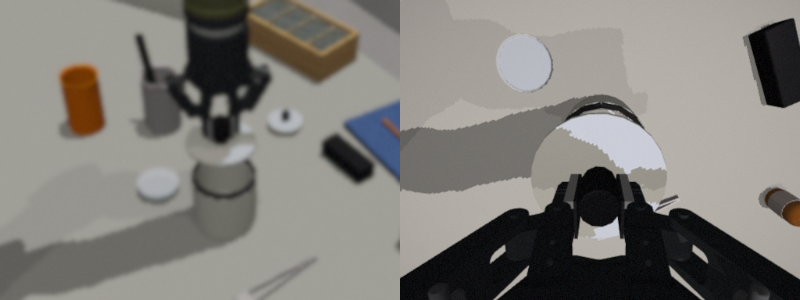

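The lid is held level. Both the wrist and side cameras say to shift it (+3.3,+0.5) mm onto the tub's centre. I'll correct, then go down to just above the seal.

Request:
drive_tool(
  steps=[
    [0.002,0.003,0.015,0,0,0,1],
    [0.002,0.003,0.03,0,0,0,1],
    [0.002,0.003,0.042,0,0,0,1],
    [0.002,0.003,0.042,0,0,0,1],
    [0.002,0.003,0.042,0,0,0,1],
    [0.002,0.003,0.042,0,0,0,1],
  ],
)

```text
time: 15.7
eef_pos: [532.2, 9.6, 117.8]
orientation: [[0.381, 0.925, 0.001], [0.925, -0.381, 0.0], [0.0, 0.001, -1.0]]
ft_force: [0.9, -0.5, -0.7]
grip_width: 0.263
```

```bash
python3 - <<'E'
from lv import *
s=read_state();print(s["eef_pos"],s["ft_force"],s["orientation"].round(3).tolist())
for n in("wrist","side"): shot(n,n[0]+"7"); lidcheck(n[0]+"7",s["eef_pos"][2]-7)
P,_=cloud("s7");Q=near(P,531,9,60,30,84); print("tub side",len(Q),Q.min(0).round(1),Q.max(0).round(1))
P,_=cloud("s4");Q=near(P,531,9,60,30,84); print("tub before",len(Q),Q.min(0).round(1),Q.max(0).round(1))
E
```

```text
[532.20388404   9.61385674 117.79917767] [ 0.90286186 -0.49878163 -0.65818665] [[0.381, 0.925, 0.001], [0.925, -0.381, 0.0], [0.0, 0.001, -1.0]]
w7 13841 plane z 109.5 tilt [0.0001 0.0001] circ [532.5  10.6] min/max mid [532.6  11.  109.5] [486. -36. 107.] [579.  58. 112.]
s7 413 plane z 110.7 tilt [0.0009 0.0019] circ [530.6  10.1] min/max mid [530.1   9.5 110.7] [484. -36. 108.] [577.  55. 113.]
tub side 471 [483.9 -38.5  30.1] [568.9  47.8  83.9]
tub before 797 [484.3 -38.5  30. ] [570.6  50.1  83.9]
```

Request:
drive_tool(
  steps=[
    [-0.0015,0,0.003,0,0,0,1],
    [-0.0015,0,0.006,0,0,0,1],
    [-0.0015,0,0.009,0,0,0,1],
    [-0.0015,0,0.012,0,0,0,1],
    [-0.0015,0,0.014,0,0,0,1],
    [-0.0015,0,0.014,0,0,0,1],
  ],
)

```text
time: 16.55
eef_pos: [531.2, 8.3, 103.4]
orientation: [[0.381, 0.925, -0.0], [0.925, -0.381, 0.0], [0.0, -0.0, -1.0]]
ft_force: [-0.4, -0.3, 0.6]
grip_width: 0.261
```

Request:
drive_tool(
  steps=[
    [0,0,0.002,0,0,0,1],
    [0,0,0.003,0,0,0,1],
    [0,0,0.003,0,0,0,1],
  ],
)

```text
time: 16.92
eef_pos: [531.2, 8.3, 101.4]
orientation: [[0.381, 0.925, 0.0], [0.925, -0.381, 0.001], [0.001, 0.0, -1.0]]
ft_force: [-2.5, 0.1, 10.7]
grip_width: 0.262
```

Request:
drive_tool(
  steps=[
    [0,0,0.001,0,0,0,1],
    [0,0,0.002,0,0,0,1],
    [0,0,0.003,0,0,0,1],
    [0,0,0.004,0,0,0,1],
    [0,0,0.004,0,0,0,1],
  ],
)

```text
time: 17.55
eef_pos: [531.3, 8.3, 97.5]
orientation: [[0.381, 0.925, 0.001], [0.925, -0.381, 0.001], [0.001, 0.0, -1.0]]
ft_force: [-2.2, 0.4, 11.6]
grip_width: 0.26
```

Request:
drive_tool(
  steps=[
    [0,0,0.001,0,0,0,1],
    [0,0,0.001,0,0,0,1],
  ],
)

```text
time: 17.8
eef_pos: [531.2, 8.3, 97.3]
orientation: [[0.381, 0.924, 0.001], [0.924, -0.381, 0.001], [0.001, 0.0, -1.0]]
ft_force: [-4.2, 0.2, 19.8]
grip_width: 0.259
```

Contact has gone stiff at TCP z = 97.3, which matches the expected home height of 97.5. One more small push, then release and back off.

Request:
drive_tool(
  steps=[
    [0,0,0.001,0,0,0,1],
    [0,0,0.001,0,0,0,1],
  ],
)

```text
time: 18.05
eef_pos: [531.2, 8.3, 97.3]
orientation: [[0.381, 0.924, 0.001], [0.924, -0.381, 0.001], [0.002, 0.001, -1.0]]
ft_force: [-5.7, 0.6, 29.4]
grip_width: 0.264
```

Request:
drive_tool(
  steps=[
    [0,0,-0.001,0,0,0,1],
    [0,0,-0.001,0,0,0,0.8],
    [0,0,-0.001,0,0,0,0.6],
    [0,0,-0.001,0,0,0,0.4],
    [0,0,-0.001,0,0,0,0.2],
    [0,0,-0.001,0,0,0,0],
  ],
)

```text
time: 18.8
eef_pos: [531.2, 8.2, 95.1]
orientation: [[0.381, 0.925, -0.0], [0.925, -0.381, -0.0], [-0.0, -0.0, -1.0]]
ft_force: [-0.3, 0.7, 0.8]
grip_width: 0.978
```

Request:
drive_tool(
  steps=[
    [0,0,-0.02,0,0,0,0],
    [0,0,-0.05,0,0,0,0],
    [0,0,-0.09,0,0,0,0],
    [0,0,-0.12,0,0,0,0],
    [0,0,-0.12,0,0,0,0],
    [0,0,-0.12,0,0,0,0],
  ],
)

```text
time: 19.55
eef_pos: [530.7, 8.4, 214.7]
orientation: [[0.381, 0.925, -0.001], [0.925, -0.381, 0.0], [-0.0, -0.001, -1.0]]
ft_force: [0.5, -0.3, -0.3]
grip_width: 1.002
```

```bash
python3 - <<'E'
from lv import *
s=read_state();print(s["time"],s["eef_pos"],s["ft_force"])
for n in("wrist","side","top"): shot(n,n[0]+"8"); lidcheck(n[0]+"8",91)
for a,b in(("s0","s8"),):
    pass
im=[cv2.resize(cv2.imread("pics/s8.png")[100:250,130:330],(400,300)),cv2.resize(cv2.imread("pics/w8.png"),(400,300))]
cv2.imwrite("pics/m8.png",np.hstack(im))
# local heights around disc (wrist)
P,_=cloud("w8")
for k in range(8):
    t=k*np.pi/4; Q=near(P,531+40*np.cos(t),9+40*np.sin(t),5,75,110); print(k*45,len(Q),Q[:,2].mean().round(2) if len(Q) else None)
Q=near(P,531,9,90,-20,20); print("table z",np.median(Q[:,2]))
E
```

```text
19.55 [530.6579828    8.37068956 214.65709289] [ 0.51913258 -0.26453937 -0.3055663 ]
w8 7183 plane z 89.3 tilt [ 0.0003 -0.    ] circ [531.5   9.2] min/max mid [531.7   9.4  89.3] [485. -37.  87.] [578.  56.  92.]
s8 492 plane z 90.5 tilt [0.0002 0.0058] circ [528.9   8.4] min/max mid [528.6   8.2  90.4] [482. -39.  88.] [576.  55.  93.]
t8 175 plane z 91.0 tilt [-0.0008  0.008 ] circ [531.5  11.3] min/max mid [526.8 -18.9  90.8] [488. -36.  88.] [565.  -1.  93.]
0 96 89.28
45 103 89.36
90 104 89.34
135 99 89.34
180 87 89.33
225 82 89.37
270 84 89.42
315 88 89.35
table z -1.660181931992696
```

View pics/m8.png

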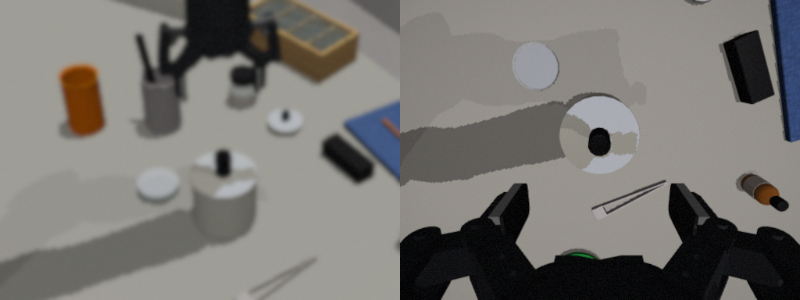

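The disc top is 91.0 mm above the table (77 + 14, fully home) and level within 0.14 mm all round. The spatula is still standing in the beaker: left panel, handle (146,58). The gripper touches nothing, so I'm handing in.

```bash
python3 -c "
from h import *
print(hand_in())"
```

```text
the job is handed in; nothing more can be done
None
```

The job is done and handed in at about 20 s of the 72 s allowed. I lifted the spatula out of the tub and stood it stem down in the steel beaker, where it leans on the lip. Then I put the large white lid on the tub and pressed it home by its knob, with about 29 N at most.

**Lid:** the last wrist-camera check puts the disc top 91.0 mm above the table, exactly the fully-home height. It is level within 0.14 mm at eight points round the edge. The side and top cameras read the height within 1 mm of that. They also showed 0.006–0.008 rad of tilt, but with far fewer points and partly hidden views, so I trusted the wrist camera.

**Rest of the bench:** in the last pictures the tub and beaker are upright, the gripper is clear, and the other things in view look undisturbed. I did not measure the bystanders' positions again.

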